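# Slide the drilled plate out over the end of the ledge

### The arm

A 6-joint arm with a two-finger parallel gripper is mounted at the origin on the work surface. World frame = base frame: x ahead of the robot, y to its left, z up, the work surface at z = 0. Lengths are in mm, angles in rad, forces in N, time in s.
With the tool pointing down it reaches from about 325 to 900 mm from the base axis. Payload 6.1 kg.
Tool frame: the origin (TCP) lies midway between the tips of the shut fingers; the grasp point (between the pads) lies 19 mm behind it (tcp_to_grasp is the distance from the TCP to the grasp point, in mm); y points along the fingers, x is the direction in which the jaws open and shut, and the axes are right-handed (so a half turn about y gives the same grasp; the last joint's range is limited). The gripper opens to 87 mm and grips with 3 to 60 N. Pads are 19 mm wide; open, the fingers measure 117 mm over their backs; the gripper's body (75 mm by 190 mm) begins 51 mm behind the grasp point.
Start: joints at [-1.271, 0.22, 1.526, -0, 1.395, -0.126], TCP at [258.148, -569.188, 222.538] pointing down, gripper open.
Joint ranges: [-2.98, 2.98], [-0.91, 2.08], [0.09, 2.57], [-1.24, 4.39], [0.2, 2.65], [-2.68, 2.68]. Speed limits (rad/s): [2.57, 2.57, 3.01, 3.14, 3.14, 3.14].

### API

Orientations are given as a 3x3 rotation matrix whose columns are the frame's x, y, z axes.
In Python, from station import * gives the robot as it stands.
- The arm moves only by the tool arm_command, never from a script. Its argument "moves" is a list of rows, each a list of 3 entries, a list of its own where there are three numbers: the turn, a rotation vector about the tool's x, y, z in units of 6 degrees (1.0 is 6 degrees), then the shift along the tool's x, y, z in cm, then the opening, from 0 (shut) to 1 (fully open). A call has 1 to 20 rows; each row is the pose to reach, as a shift and turn from the pose measured when the call began, along the tool's axes at that moment; what a row does not reach only later rows make up. A row lasts 1/12 s, in which the tool goes at most 41.7 mm and 7.16 degrees, less where a joint would pass 70% of its speed; a pose out of reach is approached as far as the arm can. A call with a gripper value outside its range is refused whole. The fingers move at their own pace and stop on an object; the grip force is fixed at half the most. Time passes only in rows, so rows that repeat a pose let the fingers close. It gives the time, the measured TCP pose, the force and the opening at its end, in the units of the state.
- observe(): the state, without advancing time (a new reading comes with each control period).
- get_image(name): name is "scene" or "top" or "wrist"; returns a dict with "image" (420x560x3 uint8, red, green, blue), "depth" (420x560 float32, mm along the optical axis (not along the pixel's ray), 0 where there is no reading), "vfov" (degrees; the focal length in pixels is half the picture's height over the tangent of half this angle, whatever the lens; pixels are square), "cx", "cy" (the principal point, pixels), "view" (4x4, takes a point from world to camera coordinates). Camera axes: x right, y up, looking along -z (the intrinsics and any distortion apply to the point x, -y, -z); pixel columns grow to the right and rows downward; lengths in mm; the calibration is good to about 2 mm. The wrist camera is an equidistant fisheye: a pixel r from the principal point sees the ray r / f radians off the axis. A picture is of the moment at which its call begins.
- close_job(): hands the job in, once; it reports no verdict.
Trained networks look in the newest picture that a camera, given by its name, has taken for a name from the list of things; names that differ only in an ending like _2 or _b are one class to them, and where a whole thing is asked for, a point or a joint stands for the part that bears it (a point fixed in the world has none). Each returns a list of dicts, best first, with "conf" (0 to 1); they miss things now and then, are a little off and sometimes report something else, mostly with a low value. They report only what shows in the picture. A call takes as long as a camera call. They do not tell look-alikes from the thing itself.
- search_frame(camera, name): "point" ([column, row] in pixels, amid what is visible of it).
The state is a dict: "time_s": time; "joint_positions": joint angles; "dq": joint speeds; "effort": joint torques, N m; "position": TCP position; "eef_rot": TCP orientation; "wrist_force": force on the tool from outside, world axes, zero at the start; "wrist_torque": the same for the moment, N m; "width": opening from 0.0 (shut) to 1.0 (fully open).
Only numpy, scipy, OpenCV 4.12 (cv2) and the standard library are available. Lean on these libraries where they do the work, as an engineer would, in place of code of your own. Each camera call takes 0.05 s, during which the arm holds its last target.

### The job

On the wooden ledge lie a rectangular drilled aluminium plate and a round steel flange, one on each side of the middle rib. Push the rectangular plate along the ledge with the fingertips until the pair of holes at its front end is wholly out past the ledge's open end (the end without the upright board), so that it can later be taken by its edge, but with no more than a third of its length hanging out. It must be left lying flat and straight along the ledge on its own side of the rib, not sticking out over the ledge's long side; never grip and lift it or tip it, and leave the flange and everything else on the bench where it is.

Things in the scene. Friction and masses are not known exactly. Their poses are not given: they have to be found in the camera images.
- ledge: Fixed wooden ledge standing on the bench, 230 mm (its x) by 460 mm (its y), flat top 60 mm above the bench. Origin: centre of its underside. Its long direction is its own y, mostly across in front of the robot. The open end is at its y = +230 mm; an upright end board 12 mm thick rises 25 mm above the top at its y from -230 to -242 mm. A rib 6 mm wide and 6 mm high runs along the middle of the top (its x = 0), leaving a lane 112 mm wide on each side.
- ledge_end (a point): Middle of the top edge of the ledge's open end, at ledge x = 0, y = +230 mm, 60 mm above the bench; axes as the ledge's.
- plate_center (a point): Centre, half-way up, of the loose drilled aluminium plate, 64 mm (its x) by 130 mm (its y) by 6 mm thick, about 0.1 to 0.2 kg, lying flat on the ledge in one of the two lanes, its y roughly along the ledge's y. It has four through-holes of 9 mm, each 15 mm from the nearer end and 18 mm either side of the middle line. Its front end (y = +65 mm) looks to the ledge's open end; its rear end (y = -65 mm) has at least 50 mm of free ledge behind it. Slides with ordinary friction.
- hole_a (a point): Centre of one front hole, on the plate's top face: plate x = -18 mm, y = +50 mm (15 mm behind the front edge). Hole diameter 9 mm.
- hole_b (a point): Centre of the other front hole, on the plate's top face: plate x = +18 mm, y = +50 mm.
- flange: Loose round steel flange, a flat ring 72 mm across with a 26 mm bore, 10 mm high, lying in the other lane; leave alone. Origin: centre of its underside.
- catch_tray: Fixed black open tray, 170 by 100 mm, 30 mm high, on the bench just beyond the ledge's open end, below the overhanging plate. Origin: centre of its underside.
- jar: Loose glass jar with a steel cap, 64 mm across, 85 mm high, on the bench; leave alone. Origin: centre of its underside.
- mug: Loose white mug, 80 mm across, 92 mm high; leave alone. Origin: centre of its underside.
- wrench: Loose steel wrench lying on the bench; leave alone.
- screwdriver: Loose screwdriver with a red handle lying on the bench; leave alone.
- block: Loose steel block 50 by 75 by 25 mm lying on the bench; leave alone. Origin: centre of its underside.
- spacer: Loose upright brass spacer, 28 mm across, 40 mm high; leave alone. Origin: centre of its underside.
- plate: The same drilled plate; origin: centre of its underside, 3 mm below plate_center, same axes.
Not all that is in view belongs to the job. What is meant by the plate is not blue, and is the smaller of those in its own colour.

How it is judged (in metres and radians):
At the end, for the whole second after the job is handed in: Front hole centres at least 4.5 mm past the ledge's open end; overhang at most about 44 mm; plate flat on the ledge (tilt under 0.04 rad, centre 59 to 66.5 mm high), within 0.15 rad of the ledge's direction, at most 4 mm over its long side, at rest (y of each of hole_a, hole_b in the frame of ledge above 0.2345 m and y of plate_center in the frame of ledge below 0.2095 m and x of plate_center in the frame of ledge between -0.087 and 0.087 m and angle between the y axis of plate_center and the y axis of ledge, either way round below 0.15 rad and angle between plate_center's own z axis and vertical below 0.04 rad and height (world z) of plate_center between 0.059 and 0.0665 m and linear speed of plate below 0.01 m/s); the robot touches nothing.
It fails at once if the plate is pushed over the rib towards the other side (x of plate_center in the frame of ledge between -0.02 and 0.02 m).
It fails at once if the plate is lifted off the ledge (centre more than 15 mm above its resting height) (height (world z) of plate_center above 0.078 m).
It fails at once if the plate is tipped (more than 0.2 rad) or falls (angle between plate_center's own z axis and vertical above 0.2 rad or height (world z) of plate_center below 0.05 m).
It fails at once if the flange is moved more than 12 mm (distance of flange from where it was at the start of the episode above 0.012 m).
It fails at once if something else on the bench is moved more than 20 mm (distance of any of jar, mug, wrench, screwdriver, block, spacer from where it was at the start of the episode above 0.02 m).
It also fails if it takes over 45 s, if anything falls off the work surface, if the arm or the gripper's body presses on something with over 40 N, if the wrist force passes 120 N, or if a joint passes its speed limit or range.

## Working session

There is one attempt and no reset: what is moved stays moved. The work goes in short steps, Python scripts to look and compute and a tool call to move; the robot and the scene stay as the last step left them, time stands still between calls to the robot, and variables do not carry over. Pictures are saved under pics/ and viewed, and the job is handed in when it is done.

Besides the shell and the picture viewer there is one more tool, called after ">>>" as name([rows], argument=value, ...), one row to a line, values as JSON. arm_command: Moves the arm, as the interface text tells. Its arguments: {"type":"object","properties":{"moves":{"type":"array"}},"required":["moves"]}

```bash
mkdir -p pics
cat > h.py <<'E'
from station import *
import numpy as np, cv2
def save(d,n):
    cv2.imwrite('pics/'+n+'.png',cv2.cvtColor(d["image"],cv2.COLOR_RGB2BGR))
def f_of(d): return d["image"].shape[0]/2/np.tan(np.radians(d["vfov"])/2)
def unproj(d,u,v,z=None):
    f=f_of(d);V=np.array(d["view"]);R=V[:3,:3];t=V[:3,3];C=-R.T@t
    ray=np.array([(u-d["cx"])/f,-(v-d["cy"])/f,-1.0])
    if z is None:
        z0=d["depth"][int(round(v)),int(round(u))]
        return R.T@(ray*z0-t)
    w=R.T@ray
    return C+w*(z-C[2])/w[2]
def proj(d,p):
    f=f_of(d);V=np.array(d["view"]);c=V[:3,:3]@np.array(p)+V[:3,3]
    return d["cx"]+f*c[0]/-c[2], d["cy"]-f*c[1]/-c[2]
E
python3 - <<'E'
from h import *
for n in("top","scene","wrist"):
    d=get_image(n);save(d,n+"0");print(n,d["vfov"],d["cx"],d["cy"])
    for k in("plate","plate_center","hole_a","flange","ledge_end","ledge"):
        try: print(k,[(np.round(r["point"],1).tolist(),round(r["conf"],2)) for r in search_frame(n,k)][:4])
        except Exception as e: print(k,e)
print(observe())
E
```

```text
top 49.023671982448626 289.60590549826964 214.27387154330103
plate [([413.5, 217.4], 0.77), ([314.7, 205.4], 0.62), ([383.2, 285.0], 0.62)]
plate_center [([414.0, 218.9], 0.8), ([387.6, 287.1], 0.71), ([315.6, 205.4], 0.66)]
hole_a [([419.2, 213.5], 0.91), ([313.9, 205.4], 0.84), ([382.2, 286.5], 0.71)]
flange [([295.5, 169.2], 0.66)]
ledge_end [([288.9, 193.7], 0.58)]
ledge [([452.0, 172.4], 0.67), ([288.3, 190.4], 0.64)]
scene 54.299633364585155 277.8209375782093 210.7476271845058
plate [([164.5, 286.2], 0.69), ([164.9, 229.3], 0.68), ([265.1, 218.5], 0.58)]
plate_center [([168.3, 283.8], 0.85), ([266.1, 218.9], 0.84), ([165.3, 226.3], 0.82)]
hole_a [([166.6, 227.6], 0.9), ([168.1, 287.1], 0.87), ([268.9, 218.1], 0.67)]
flange [([308.9, 225.4], 0.57)]
ledge_end []
ledge [([286.8, 241.5], 0.6), ([146.9, 341.4], 0.58)]
wrist 65.70646984690485 275.68531083615466 212.5626417237265
plate [([69.6, 95.8], 0.62)]
plate_center [([69.5, 94.6], 0.92)]
hole_a [([71.3, 95.1], 0.92)]
flange []
ledge_end []
ledge []
{'time_s': 1.05, 'joint_positions': array([-1.27111576e+00,  2.20384799e-01,  1.52651161e+00, -6.88937616e-06,
        1.39469111e+00, -1.26071051e-01]), 'dq': array([ 0.00018794, -0.00090797, -0.0007452 , -0.00065271, -0.00138874,
       -0.00133359]), 'effort': array([ 8.65348993e-04, -4.94573164e+01, -3.87716460e+01,  7.00959284e-02,
        4.68056789e-02, -1.21348734e-05]), 'position': array([ 258.13655322, -569.19171014,  222.54090989]), 'eef_rot': array([[ 4.13006521e-01, -4.96432674e-06,  9.10728068e-01],
       [-9.10728068e-01, -6.90937326e-06,  4.13006521e-01],
       [ 4.24226084e-06, -1.00000000e+00, -7.37476792e-06]]), 'wrist_force': array([ 0.32444848, -0.58870091,  0.08304597]), 'wrist_torque': array([ 0.00900684, -0.04946084,  0.00615692]), 'width': 1.0011671687147479}
```

View pics/top0.png

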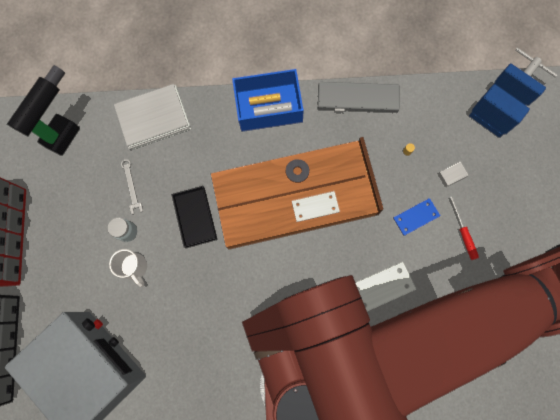

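View pics/scene0.png

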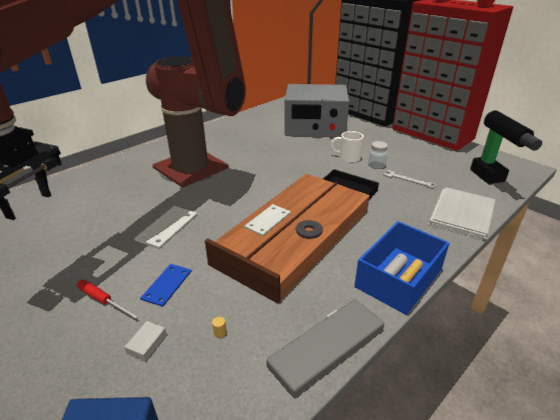

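View pics/wrist0.png

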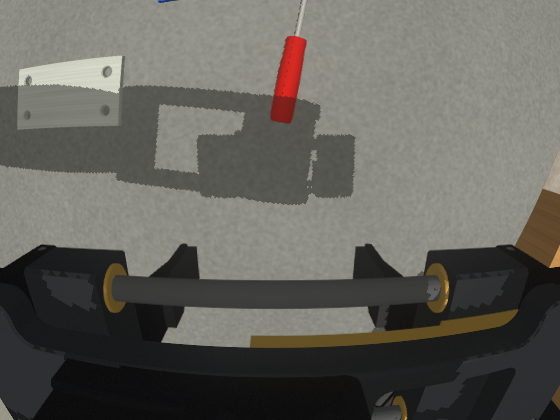

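The top view shows the white-metal plate on the ledge at about (315, 206) and the flange at (297, 171). The tray at (195, 217) marks the open end on the left, and the end board is at (370, 175). The blue plate at (416, 217) and the larger silver plate at (384, 280) are the decoys. Next I'll measure the ledge and plate.

```bash
cat > meas.py <<'E'
from h import *
import sys
d=get_image("top");im=d["image"]
hsv=cv2.cvtColor(im,cv2.COLOR_RGB2HSV)
def rect(m):
    n,l,s,c=cv2.connectedComponentsWithStats(m.astype(np.uint8))
    i=1+np.argmax(s[1:,4]); mm=(l==i).astype(np.uint8)
    cs,_=cv2.findContours(mm,cv2.RETR_EXTERNAL,cv2.CHAIN_APPROX_NONE)
    k=max(cs,key=cv2.contourArea)
    return cv2.minAreaRect(k),s[i,4],mm
box=np.zeros(im.shape[:2],bool);box[125:265,185:400]=1
m=(hsv[...,1]<60)&(hsv[...,2]>140)&box
r,a,mm=rect(m)
print("plate rect px",r,a)
# mask pixels -> world at z=66
ys,xs=np.nonzero(mm)
P=np.array([unproj(d,u,v,66.)[:2] for u,v in zip(xs,ys)])
(c,sz,an)=cv2.minAreaRect(P.astype(np.float32));print("plate world",c,sz,an)
w=(hsv[...,0]<22)&(hsv[...,1]>90)&(hsv[...,2]>60)&box
ys,xs=np.nonzero(w)
D=np.array([unproj(d,u,v)[2] for u,v in zip(xs,ys)])
print("ledge heights",np.percentile(D,[1,5,25,50,75,95,99]))
k=(np.abs(D-60)<5)
m2=np.zeros_like(box);m2[ys[k],xs[k]]=1
m2|=mm.astype(bool)
r2,a2,mm2=rect(m2)
ys,xs=np.nonzero(mm2)
P2=np.array([unproj(d,u,v,60.)[:2] for u,v in zip(xs,ys)])
R2=cv2.minAreaRect(P2.astype(np.float32));print("ledge world",R2);print(cv2.boxPoints(R2))
print("plate depth z", np.median([unproj(d,u,v)[2] for u,v in zip(*np.nonzero(mm)[::-1])]))
big=im[120:270,180:400].repeat(3,0).repeat(3,1)
cv2.imwrite('pics/%s.png'%sys.argv[1],cv2.cvtColor(np.ascontiguousarray(big),cv2.COLOR_RGB2BGR))
E
python3 meas.py crop0
```

```text
plate rect px ((255.03253173828125, 144.77809143066406), (61.153846740722656, 157.92308044433594), 67.38013458251953) 3133
plate world (706.9239501953125, 97.70991516113281) (194.8351593017578, 477.3333435058594) 20.18033790588379
ledge heights [24.9411921  53.36508542 57.16787029 59.23852096 61.42430785 66.04857859
 85.32495995]
ledge world ((614.7608642578125, 42.23211669921875), (373.046630859375, 540.4046630859375), 9.759381294250488)
[[ 385.1346   276.90643]
 [ 476.7391  -255.67767]
 [ 844.3871  -192.4422 ]
 [ 752.7826   340.1419 ]]
plate depth z -0.795684566454712
```

View pics/crop0.png

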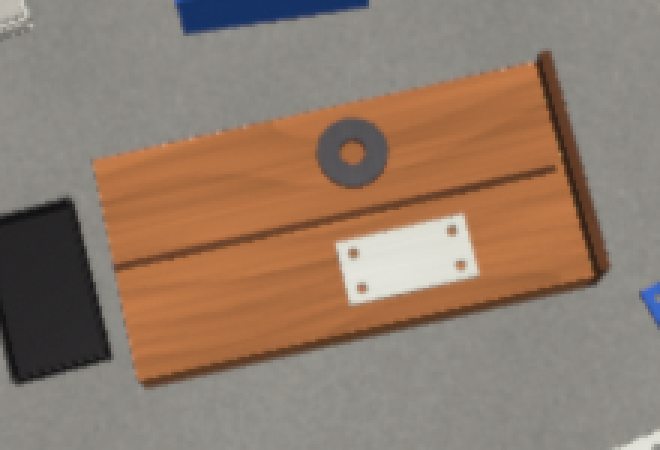

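The crop shows the plate plainly, but my mask took in bench as well. I'll tighten it.

```bash
cat > meas.py <<'E'
from h import *
import sys
d=get_image("top");im=d["image"]
hsv=cv2.cvtColor(im,cv2.COLOR_RGB2HSV)
def comp(m):
    n,l,s,c=cv2.connectedComponentsWithStats(m.astype(np.uint8),connectivity=4)
    return l==1+np.argmax(s[1:,4])
def wrect(m,z):
    cs,_=cv2.findContours(m.astype(np.uint8),cv2.RETR_EXTERNAL,cv2.CHAIN_APPROX_NONE)
    k=max(cs,key=cv2.contourArea)[:,0]
    P=np.array([unproj(d,u,v,z)[:2] for u,v in k],np.float32)
    R=cv2.minAreaRect(P)
    return P,R,cv2.boxPoints(R)
box=np.zeros(im.shape[:2],bool);box[125:265,170:400]=1
g=im.min(2)
m=(g>175)&box
m=comp(m)
P,R,B=wrect(m,66.);print("plate",np.round(R[0],1),np.round(R[1],1),"px",m.sum());print(np.round(B,1))
w=(hsv[...,0]<22)&(hsv[...,1]>110)&(hsv[...,2]>125)&box
w=comp(cv2.morphologyEx((w|m).astype(np.uint8),cv2.MORPH_CLOSE,np.ones((3,3)))>0)
w=cv2.morphologyEx(w.astype(np.uint8),cv2.MORPH_OPEN,np.ones((5,5)))>0
P2,R2,B2=wrect(w,60.);print("ledge",np.round(R2[0],1),np.round(R2[1],1));print(np.round(B2,1))
o=im.copy()
for b,z,c in((B,66,(255,0,0)),(B2,60,(0,255,0))):
    q=np.array([proj(d,[*p,z]) for p in b]);
    o3=None
    if z==66: big=cv2.resize(im[120:270,170:400],None,fx=3,fy=3,interpolation=cv2.INTER_CUBIC)
    cv2.polylines(big,[np.int32((q+0.5-[170,120])*3)],True,c,1)
cv2.imwrite('pics/%s.png'%sys.argv[1],cv2.cvtColor(big,cv2.COLOR_RGB2BGR))
E
python3 meas.py crop1
```

```text
plate [504.7 -70. ] [ 62.1 128.1] px 850
[[ 463.3  -12.1]
 [ 484.9 -138.4]
 [ 546.2 -127.9]
 [ 524.6   -1.6]]
ledge [551.8  -7.8] [228.7 457.9]
[[ 400.4  198.5]
 [ 477.7 -252.8]
 [ 703.1 -214.2]
 [ 625.9  237.1]]
```

View pics/crop1.png

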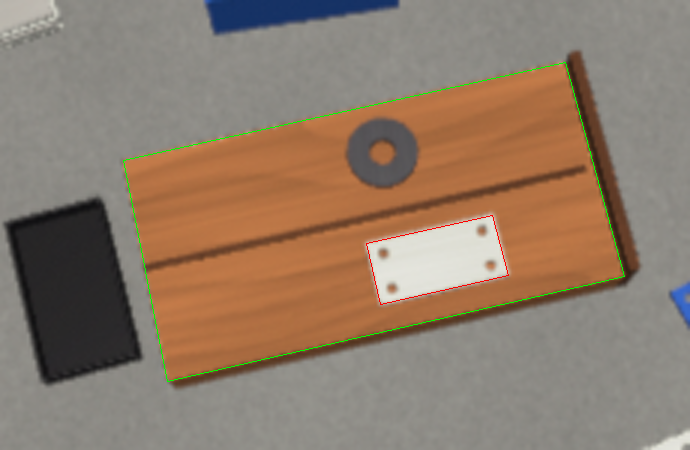

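The sizes agree: the plate measures 62×128 and the ledge 229×458, each about 1 px under true. The ledge's y axis is about (-0.169, 0.986), the plate sits at ledge (-57, -53) and it is aligned. I'll push its rear edge with both fingertips. First I move to a spot above the ledge behind it, at about (519, -155), and turn the jaws parallel to the rear edge.

>>> arm_command([
  [[0,-12.55,0],[-26.9,0,40.9],0.35],
  [[0,-12.55,0],[-26.9,0,40.9],0.35],
  [[0,-12.55,0],[-26.9,0,40.9],0.35],
  [[0,-12.55,0],[-26.9,0,40.9],0.35],
  [[0,-12.55,0],[-26.9,0,40.9],0.35],
  [[0,-12.55,0],[-26.9,0,40.9],0.35],
  [[0,-12.55,0],[-26.9,0,40.9],0.35],
  [[0,-12.55,0],[-26.9,0,40.9],0.35],
  [[0,-12.55,0],[-26.9,0,40.9],0.35],
  [[0,-12.55,0],[-26.9,0,40.9],0.35],
  [[0,-12.55,0],[-26.9,0,40.9],0.35],
  [[0,-12.55,0],[-26.9,0,40.9],0.35],
  [[0,-12.55,0],[-26.9,0,40.9],0.35],
  [[0,-12.55,0],[-26.9,0,40.9],0.35],
  [[0,-12.55,0],[-26.9,0,40.9],0.35],
  [[0,-12.55,0],[-26.9,0,40.9],0.35],
  [[0,-12.55,0],[-26.9,7,40.9],0.35],
  [[0,-12.55,0],[-26.9,11,40.9],0.35],
  [[0,-12.55,0],[-26.9,11,40.9],0.35],
  [[0,-12.55,0],[-26.9,11,40.9],0.35],
])

```text
time_s: 2.82
position: [514.2, -154.6, 105.8]
eef_rot: [[0.986, -0.011, -0.166], [0.166, 0.005, 0.986], [-0.01, -1.0, 0.007]]
wrist_force: [-1.2, 0.1, -1.1]
width: 0.35
```

```bash
cat > st.py <<'E'
from h import *
s=observe()
ey=np.array([-.1688,.9856]);ex=np.array([.9856,.1688]);C=np.array([551.8,-7.8])
q=s["position"][:2]-C
print("t",s["time_s"],"tcp",np.round(s["position"],1),"ledge xy",np.round([q@ex,q@ey],1),"F",np.round(s["wrist_force"],2),"w",round(s["width"],3))
print(np.round(s["eef_rot"],4).tolist(), "xang",np.degrees(np.arctan2(s["eef_rot"][1,0],s["eef_rot"][0,0])))
E
python3 st.py; python3 -c "
from h import *
d=get_image('wrist');save(d,'w1');d=get_image('scene');save(d,'s1')"
```

```text
t 2.8167 tcp [ 514.2 -154.6  105.8] ledge xy [ -61.9 -138.4] F [-1.23  0.06 -1.15] w 0.35
[[0.9861, -0.0108, -0.1658], [0.1659, 0.0048, 0.9861], [-0.0099, -0.9999, 0.0065]] xang 9.549227407283261
```

View pics/w1.png

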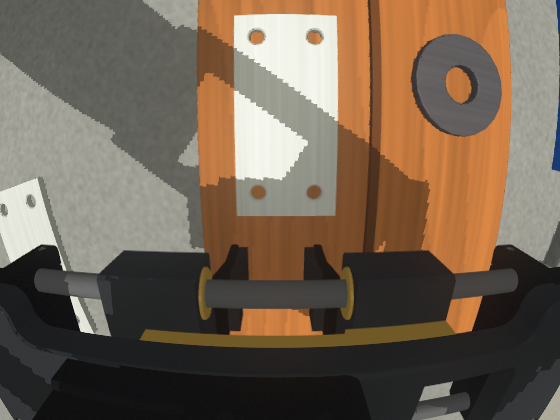

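View pics/s1.png

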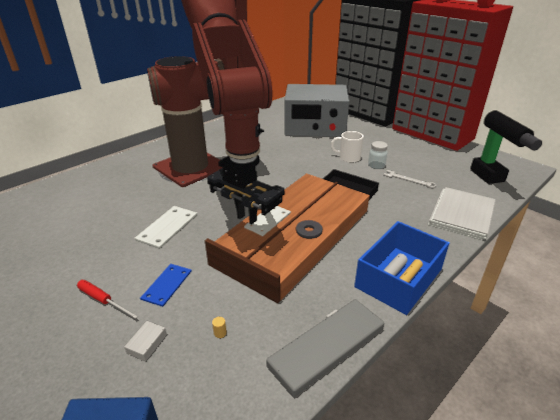

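The wrist view shows the two fingertips at about (235, 290) and (315, 290), behind the plate's rear edge (row 215), with the flange well clear at (457, 85). I'll settle there and descend, shifting slightly to centre on the plate.

>>> arm_command([
  [[0,0,0],[0.5,1.5,-0.3],0.35],
  [[0,0,0],[0.5,3,-0.3],0.35],
  [[0,0,0],[0.5,3.6,-0.3],0.35],
  [[0,0,0],[0.5,3.6,-0.3],0.35],
  [[0,0,0],[0.5,3.6,-0.3],0.35],
  [[0,0,0],[0.5,3.6,-0.3],0.35],
])

```text
time_s: 3.42
position: [525.0, -158.9, 78.2]
eef_rot: [[0.986, 0.001, -0.166], [0.166, -0.0, 0.986], [0.0, -1.0, -0.0]]
wrist_force: [-0.4, 0.3, -0.4]
width: 0.35
```

```bash
python3 st.py; python3 -c "
from h import *
d=get_image('wrist');save(d,'w2')"
```

```text
t 3.4167 tcp [ 525.  -158.9   78.2] ledge xy [ -51.9 -144.4] F [-0.39  0.26 -0.4 ] w 0.35
[[0.9861, 0.0005, -0.1663], [0.1663, -0.0004, 0.9861], [0.0005, -1.0, -0.0005]] xang 9.57314765701667
```

View pics/w2.png

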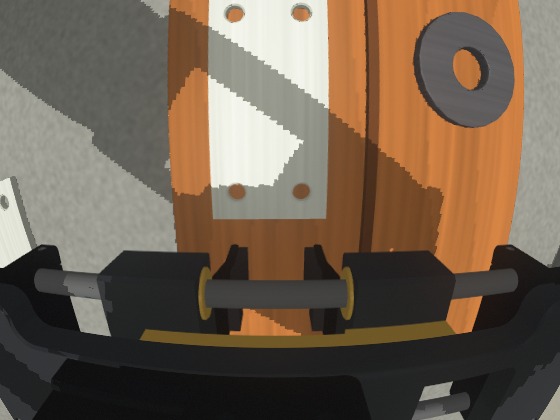

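At 78 mm height the tips are still about 16 mm behind the plate. I'll shift 5 mm towards the plate's centre line and go lower, then feel for the ledge top.

>>> arm_command([
  [[0,0,0],[-0.5,0.6,0],0.35],
  [[0,0,0],[-0.5,1.1,0],0.35],
  [[0,0,0],[-0.5,1.4,0],0.35],
  [[0,0,0],[-0.5,1.4,0],0.35],
  [[0,0,0],[-0.5,1.4,0],0.35],
  [[0,0,0],[-0.5,1.4,0],0.35],
])

```text
time_s: 3.97
position: [520.0, -159.6, 63.9]
eef_rot: [[0.986, 0.0, -0.166], [0.166, -0.0, 0.986], [0.0, -1.0, -0.0]]
wrist_force: [-1.2, -0.2, -0.4]
width: 0.346
```

```bash
python3 st.py
```

```text
t 3.9667 tcp [ 520.  -159.6   63.9] ledge xy [ -57.  -144.3] F [-1.17 -0.16 -0.38] w 0.346
[[0.9861, 0.0003, -0.1664], [0.1664, -0.0002, 0.9861], [0.0002, -1.0, -0.0003]] xang 9.576645790026994
```

>>> arm_command([
  [[0,0,0],[0,0.1,0],0.35],
  [[0,0,0],[0,0.2,0],0.35],
  [[0,0,0],[0,0.2,0],0.35],
  [[0,0,0],[0,0.2,0],0.35],
])

```text
time_s: 4.3
position: [520.0, -159.6, 61.9]
eef_rot: [[0.986, 0.0, -0.166], [0.166, -0.0, 0.986], [0.0, -1.0, -0.0]]
wrist_force: [-1.0, -0.2, -0.1]
width: 0.351
```

>>> arm_command([
  [[0,0,0],[0,0.05,0],0.35],
  [[0,0,0],[0,0.1,0],0.35],
  [[0,0,0],[0,0.1,0],0.35],
  [[0,0,0],[0,0.1,0],0.35],
])

```text
time_s: 4.63
position: [519.9, -159.6, 60.8]
eef_rot: [[0.986, 0.0, -0.166], [0.166, -0.0, 0.986], [0.0, -1.0, -0.0]]
wrist_force: [0.3, 0.8, 0.3]
width: 0.353
```

There's still no contact at 60.8, which fits a 60 mm top. I'll raise to about 62.3 (mid-edge of the plate) and push 200 mm along tool z at about 8–12 mm per row, keeping the front end on the ledge for now.

>>> arm_command([
  [[0,0,0],[0,-0.15,0],0.35],
  [[0,0,0],[0,-0.15,0.6],0.35],
  [[0,0,0],[0,-0.15,1.2],0.35],
  [[0,0,0],[0,-0.15,1.6],0.35],
  [[0,0,0],[0,-0.15,2],0.35],
  [[0,0,0],[0,-0.15,2.5],0.35],
  [[0,0,0],[0,-0.15,3],0.35],
  [[0,0,0],[0,-0.15,3.6],0.35],
  [[0,0,0],[0,-0.15,4.2],0.35],
  [[0,0,0],[0,-0.15,4.8],0.35],
  [[0,0,0],[0,-0.15,5.4],0.35],
  [[0,0,0],[0,-0.15,6],0.35],
  [[0,0,0],[0,-0.15,6],0.35],
  [[0,0,0],[0,-0.15,6],0.35],
])

```text
time_s: 5.8
position: [509.7, -99.8, 62.1]
eef_rot: [[0.986, -0.0, -0.167], [0.167, 0.0, 0.986], [-0.0, -1.0, 0.0]]
wrist_force: [0.6, -0.3, 0.6]
width: 0.347
```

```bash
python3 st.py; python3 meas.py crop2; python3 -c "
from h import *
d=get_image('wrist');save(d,'w3')"
```

```text
t 5.8 tcp [509.7 -99.8  62.1] ledge xy [-57.  -83.5] F [ 0.56 -0.31  0.61] w 0.347
[[0.9859, -0.0004, -0.1671], [0.1671, 0.0003, 0.9859], [-0.0004, -1.0, 0.0004]] xang 9.621555161529319
plate [490.1  18. ] [62.  52.3] px 244
[[455.   38.5]
 [463.9 -13. ]
 [525.1  -2.5]
 [516.2  49. ]]
ledge [534.   94.9] [228.8 249.5]
[[400.2 198.4]
 [442.4 -47.4]
 [667.9  -8.7]
 [625.7 237.2]]
```

View pics/w3.png

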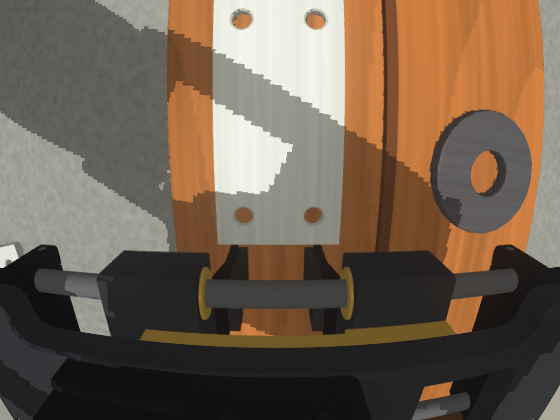

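View pics/crop2.png

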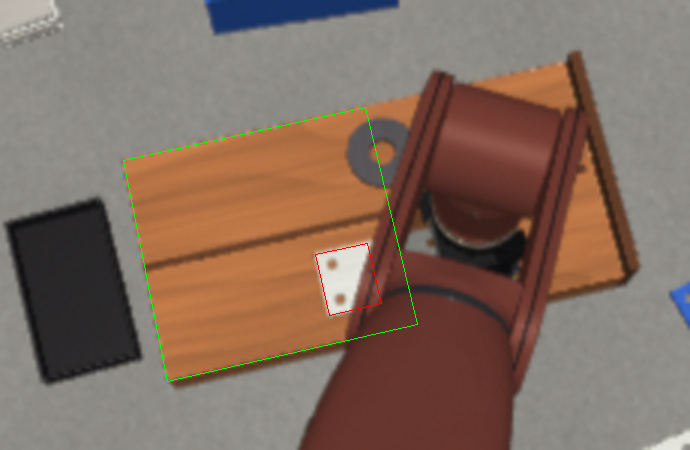

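The plate moved 51 mm and stayed straight: its front is at ledge y ≈ 63 and x ≈ -56.5. Both tips are behind the rear edge and the flange hasn't been disturbed. About 199 mm remain, so I'll push 130 mm and check again.

>>> arm_command([
  [[0,0,0],[0,0,0.5],0.35],
  [[0,0,0],[0,0,1.2],0.35],
  [[0,0,0],[0,0,2],0.35],
  [[0,0,0],[0,0,2.8],0.35],
  [[0,0,0],[0,0,3.6],0.35],
  [[0,0,0],[0,0,4.4],0.35],
  [[0,0,0],[0,0,5.2],0.35],
  [[0,0,0],[0,0,6],0.35],
  [[0,0,0],[0,0,6.8],0.35],
  [[0,0,0],[0,0,7.6],0.35],
  [[0,0,0],[0,0,8.4],0.35],
  [[0,0,0],[0,0,9.2],0.35],
  [[0,0,0],[0,0,10],0.35],
  [[0,0,0],[0,0,10.8],0.35],
  [[0,0,0],[0,0,11.5],0.35],
  [[0,0,0],[0,0,12.1],0.35],
  [[0,0,0],[0,0,12.6],0.35],
  [[0,0,0],[0,0,13],0.35],
  [[0,0,0],[0,0,13],0.35],
  [[0,0,0],[0,0,13],0.35],
])

```text
time_s: 7.57
position: [488.0, 28.2, 62.0]
eef_rot: [[0.986, -0.001, -0.167], [0.167, 0.0, 0.986], [-0.001, -1.0, 0.0]]
wrist_force: [0.6, 0.2, 0.3]
width: 0.352
```

```bash
python3 st.py; python3 meas.py crop3; python3 -c "
from h import *
d=get_image('wrist');save(d,'w4')"
```

```text
t 7.5667 tcp [488.   28.2  62. ] ledge xy [-56.8  46.2] F [0.63 0.21 0.31] w 0.352
[[0.986, -0.0007, -0.167], [0.167, 0.0003, 0.986], [-0.0006, -1.0, 0.0004]] xang 9.611557809233593
plate [466.3 156.2] [62.  30.5] px 132
[[433.3 166.2]
 [438.2 136.2]
 [499.4 146.1]
 [494.5 176.2]]
ledge [ 571.8 -124.1] [228.6 221.7]
[[ 440.4  -34.2]
 [ 477.8 -252.7]
 [ 703.1 -214.1]
 [ 665.7    4.4]]
```

View pics/w4.png

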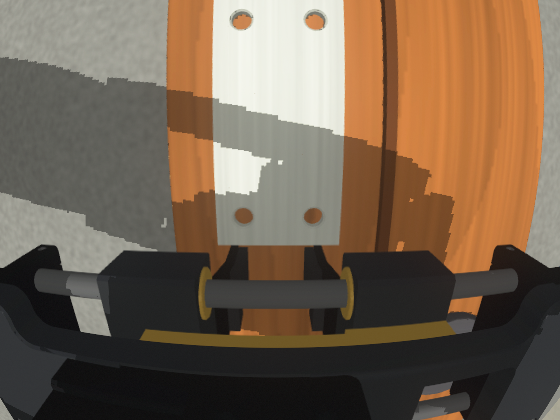

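View pics/crop3.png

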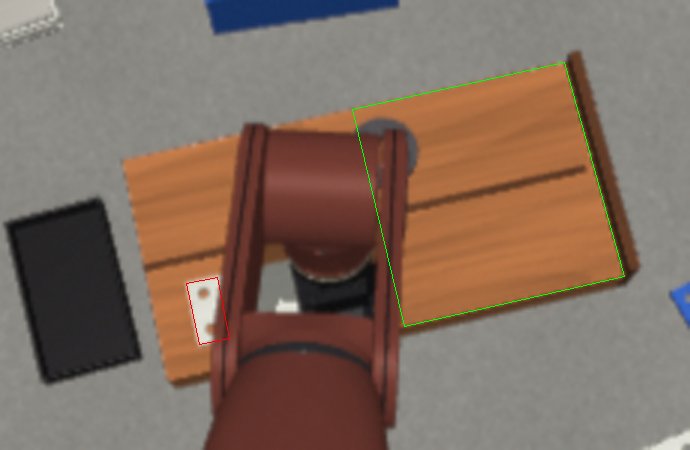

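The front is now at ledge y ≈ 192 (x ≈ -56, straight) and the plate is tight against the tips. The target front is 262, a 32 mm overhang, so I need 70 mm more, finishing slowly.

>>> arm_command([
  [[0,0,0],[0,0,0.5],0.35],
  [[0,0,0],[0,0,1.1],0.35],
  [[0,0,0],[0,0,1.8],0.35],
  [[0,0,0],[0,0,2.5],0.35],
  [[0,0,0],[0,0,3.2],0.35],
  [[0,0,0],[0,0,3.9],0.35],
  [[0,0,0],[0,0,4.6],0.35],
  [[0,0,0],[0,0,5.2],0.35],
  [[0,0,0],[0,0,5.7],0.35],
  [[0,0,0],[0,0,6.1],0.35],
  [[0,0,0],[0,0,6.4],0.35],
  [[0,0,0],[0,0,6.7],0.35],
  [[0,0,0],[0,0,6.85],0.35],
  [[0,0,0],[0,0,7],0.35],
  [[0,0,0],[0,0,7],0.35],
  [[0,0,0],[0,0,7],0.35],
])

```text
time_s: 9.0
position: [476.3, 96.9, 62.0]
eef_rot: [[0.986, -0.001, -0.166], [0.166, 0.0, 0.986], [-0.001, -1.0, 0.001]]
wrist_force: [-0.2, 0.3, 1.1]
width: 0.349
```

```bash
python3 st.py; python3 meas.py crop4
```

```text
t 9.0 tcp [476.3  96.9  62. ] ledge xy [-56.7 116. ] F [-0.19  0.29  1.14] w 0.349
[[0.9861, -0.0008, -0.1663], [0.1663, 0.0004, 0.9861], [-0.0007, -1.0, 0.0005]] xang 9.575320218672575
plate [453.6 237. ] [14.7 59.5] px 71
[[423.7 230.3]
 [483.2 228.9]
 [483.5 243.6]
 [424.  245. ]]
ledge [561.1 -61.9] [228.5 348.1]
[[ 419.    90.4]
 [ 477.9 -252.8]
 [ 703.2 -214.1]
 [ 644.2  129. ]]
```

View pics/crop4.png

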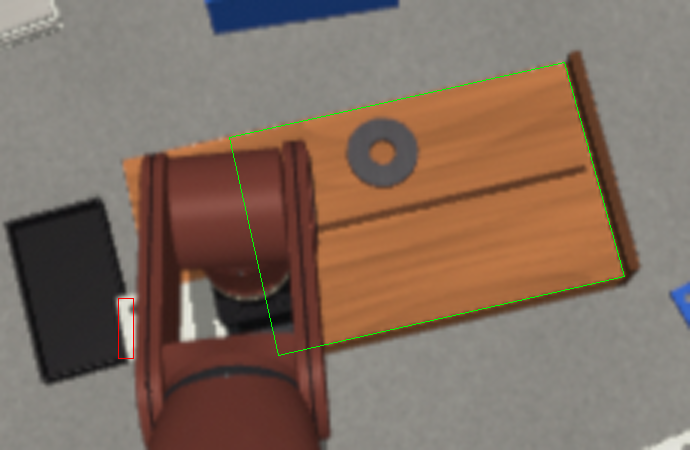

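The arm hides most of the plate from the top camera. I'll back the fingers off, rise, and pull back along the ledge so the top camera can measure the result.

>>> arm_command([
  [[0,0,0],[0,0,-1],0.35],
  [[0,0,0],[0,0,-2.5],0.35],
  [[0,0,0],[0,0,-4],0.35],
  [[0,0,0],[0,-2,-4],0.35],
  [[0,0,0],[0,-5,-5],0.35],
  [[0,0,0],[0,-8,-8],0.35],
  [[0,0,0],[0,-11,-11],0.35],
  [[0,0,0],[0,-12,-15],0.35],
  [[0,0,0],[0,-12,-19],0.35],
  [[0,0,0],[0,-12,-23],0.35],
  [[0,0,0],[0,-12,-27],0.35],
  [[0,0,0],[0,-12,-30],0.35],
  [[0,0,0],[0,-12,-30],0.35],
  [[0,0,0],[0,-12,-30],0.35],
])

```text
time_s: 10.22
position: [525.7, -201.2, 181.4]
eef_rot: [[0.987, -0.001, -0.163], [0.163, 0.001, 0.987], [-0.001, -1.0, 0.001]]
wrist_force: [-0.1, 0.2, -0.2]
width: 0.352
```

```bash
python3 st.py; python3 meas.py crop5;python3 -c "
from h import *
d=get_image('scene');save(d,'s5')"
```

```text
t 10.2167 tcp [ 525.7 -201.2  181.4] ledge xy [ -58.3 -186.2] F [-0.12  0.21 -0.19] w 0.352
[[0.9867, -0.0014, -0.1628], [0.1628, 0.0008, 0.9867], [-0.0013, -1.0, 0.001]] xang 9.368275512776396
plate [463.5 176.2] [ 63.8 128.3] px 881
[[421.2 234.1]
 [442.8 107.6]
 [505.8 118.4]
 [484.1 244.8]]
ledge [545.7  26.8] [228.8 452.1]
[[ 394.7  230.3]
 [ 471.1 -215.3]
 [ 696.7 -176.7]
 [ 620.3  269. ]]
```

View pics/crop5.png

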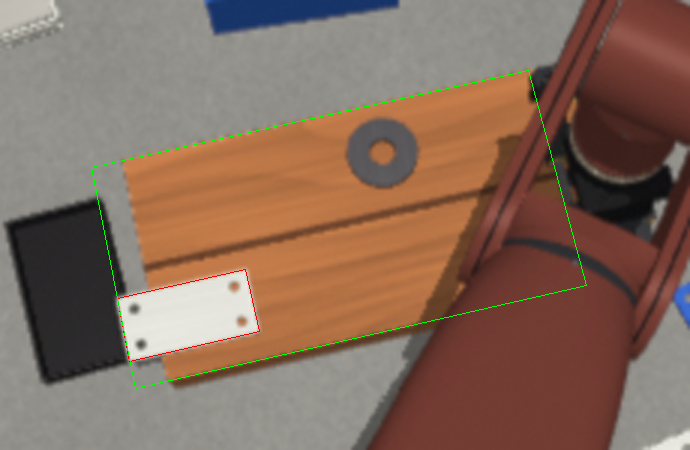

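View pics/s5.png

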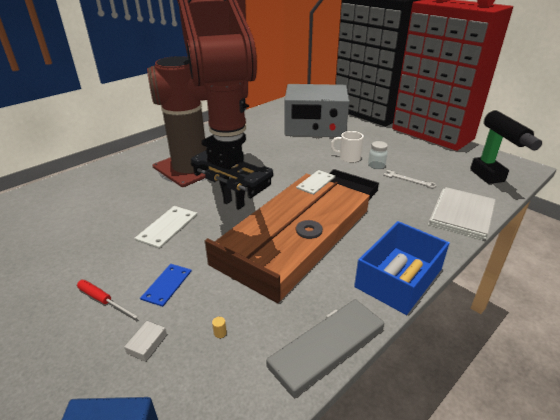

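The plate's centre is at ledge (-56.0, 196.3), inside the 184.5–209.5 window. The direction from its rear to front corners matches the ledge within about 0.01 rad. The holes at (133, 308) and (141, 344) in the crop show dark tray through them, clear of the wood. The flange is still at (382, 152) in the crop and the arm is clear, so I'll hand in.

```bash
python3 -c "
from station import *
print(close_job())"
```

```text
the job is handed in; nothing more can be done
None
```

I pushed the plate about 250 mm along its own lane with both fingertips on its rear edge. I then backed the fingers off, raised the arm clear and handed the job in at about 10 s. The hand-in gives no verdict, so the results below are my own camera measurements.

- **Position:** the plate's centre is at ledge x ≈ -56 mm, y ≈ 196 mm (allowed 184.5–209.5 mm). The front holes are about 16 mm past the ledge's open end, and the overhang is about 31 mm.
- **Alignment:** the plate lies parallel to the ledge within about 0.01 rad, and well clear of both the rib and the long side.
- **Everything else:** the flange and the other things look unmoved in the pictures. Wrist force read only about 1 N whenever I checked.
- **Not confirmed:** I judged that the plate lies flat from the pictures only. In the last top view my ledge outline was thrown off because the plate hangs past the end and the arm hid part of the ledge. I therefore used the clean ledge measurement from the start, since the ledge is fixed.

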